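# Set out the counter display

## Task

Set out the four goods from the cardboard tray as a display on the wooden board, left and right being as seen from behind the counter (the robot's side) facing the blank price card: stand the big tin squarely in front of the card on your side, 9 cm from it centre to centre, and put the little tin centred on top of the big tin. Stand the bottle to the left of the big tin and the carton to its right, each 9 cm from it centre to centre, so that the three make a straight row parallel to the board's metal rail, the carton's long side along the row. Everything ends upright on its base; do not knock any of the goods over, and leave the calculator, mug and stapler where they are.

Things in the scene. Friction and masses are not known exactly. Their poses are not given: they have to be found in the camera images.
- big_tin: Big loose food tin: upright cylinder, 66 mm diameter, 52 mm tall, steel with a white paper band, about 0.25 kg; starts standing in the tray. Origin at the centre of its underside, z up.
- little_tin: Little loose food tin: upright cylinder, 44 mm diameter, 32 mm tall, steel with a white paper band, about 0.09 kg; starts standing in the tray. Origin at the centre of its underside, z up.
- bottle: Loose sauce bottle of amber glass, 120 mm tall, about 0.2 kg: round body 50 mm diameter up to 64 mm above its base, narrowing to a 26 mm neck, then a black cap 32 mm diameter from 90 to 120 mm above the base. Starts standing in the tray. Origin at the centre of its underside, z up.
- carton: Loose upright white card food carton with a pale brown band, 44 mm (its x) by 64 mm (its y) by 100 mm tall, about 0.18 kg; starts standing in the tray, turned by up to 35 degrees from the tray's axes. Origin at the centre of its underside, z up. Its y axis is its long side.
- board: Fixed wooden display board, 200 mm (x) by 320 mm (y) by 12 mm thick, with an aluminium rail 6 mm thick and 26 mm tall along its far long edge (its +x edge, the customers' side). Lies left or right of the robot, turned by up to 12 degrees. Origin at the centre of its underside; top surface at z = 12 mm; x towards the rail, y along the rail to the left as seen from the robot.
- card: Fixed blank white price card, upright, 70 mm wide (y), 3 mm thick, top 70 mm above the board, in a dark steel foot 28 (x) by 50 (y) by 8 mm. Stands on the board 60 mm from its middle towards the rail, up to 20 mm to either side. Origin at the centre of its underside, on the board's top surface; axes parallel to the board's: x away from the robot towards the rail, y to the left.
- tray: Fixed shallow cardboard tray, 288 by 288 mm outside, walls 4 mm thick and 24 mm tall, floor top 4 mm above the counter, turned by up to 12 degrees. It holds the four goods at the start, one near the middle of each quarter, and lies on the other side of the centre line from the board. Origin at the centre of its underside, z up.
- calculator: Bystander: loose black pocket calculator, 85 by 130 by 16 mm, lying flat beyond the work. Origin at the centre of its underside. Leave it alone.
- mug: Bystander: loose white mug, 80 mm diameter, 95 mm tall, handle at its +y side. Origin at the centre of its underside. Leave it alone.
- stapler: Bystander: loose stapler, 38 by 130 by 40 mm, lying beyond the work. Origin at the centre of its underside. Leave it alone.
Not all that is in view belongs to the job. What is shaped like the little_tin but black is not meant. What is shaped like the bottle but green is not meant.

How it is judged (in metres and radians):
At the end, for the whole second after the job is handed in: Big tin, bottle, carton upright on the board, 75-105 mm robot-side of the card; tin within 15 mm of the card's centre; bottle left, carton right, 75-105 mm from the tin; carton within 0.2 rad of the row; little tin on big tin, centred within 10 mm; all released, at rest (x of big_tin in the frame of card between -0.105 and -0.075 m and z of big_tin in the frame of card between -0.004 and 0.004 m and x of bottle in the frame of card between -0.105 and -0.075 m and z of bottle in the frame of card between -0.004 and 0.004 m and x of carton in the frame of card between -0.105 and -0.075 m and z of carton in the frame of card between -0.004 and 0.004 m and y of big_tin in the frame of card between -0.015 and 0.015 m and horizontal distance between bottle and big_tin between 0.075 and 0.105 m and y of bottle in the frame of card above 0.05 m and horizontal distance between carton and big_tin between 0.075 and 0.105 m and y of carton in the frame of card below -0.05 m and angle between the y axis of carton and the y axis of card, either way round below 0.2 rad and horizontal distance between little_tin and big_tin below 0.01 m and z of little_tin in the frame of big_tin between 0.048 and 0.056 m and angle between each of big_tin, little_tin, bottle, carton's own z axis and vertical below 0.1 rad and linear speed of each of big_tin, little_tin, bottle, carton below 0.02 m/s and angular speed of each of big_tin, little_tin, bottle, carton below 0.2 rad/s); the robot touches nothing.
It fails at once if the calculator was pushed more than 25 mm (distance of calculator from where it was at the start of the episode above 0.025 m).
It fails at once if the mug was pushed more than 25 mm (distance of mug from where it was at the start of the episode above 0.025 m).
It fails at once if the stapler was pushed more than 25 mm (distance of stapler from where it was at the start of the episode above 0.025 m).
It fails at once if one of the goods was knocked over (angle between any of big_tin, little_tin, bottle, carton's own z axis and vertical above 0.8 rad).
It also fails if it takes over 128 s, if anything falls off the work surface, if the arm or the gripper's body presses on something with over 40 N, if the wrist force passes 120 N, or if a joint passes its speed limit or range.

## Robot

A 6-joint arm with a two-finger parallel gripper is mounted at the origin on the work surface. World frame = base frame: x ahead of the robot, y to its left, z up, the work surface at z = 0. Lengths are in m, angles in degrees, forces in N, time in s.
With the tool pointing down it reaches from about 0.25 to 0.725 m from the base axis. Payload 9.7 kg.
Tool frame: the origin (TCP) lies at the very end of the fingers, on their centre line; the grasp point (between the pads) lies grasp_offset behind it (grasp_offset is the distance from the TCP to the grasp point, in m); z points along the fingers, y is the line along which they close (so a half turn about z gives the same grasp; the last joint's range is limited). The gripper opens to 85 mm and grips with 20 to 120 N. Pads are 22 mm wide; open, the fingers measure 114 mm over their backs; the gripper's body (76 mm by 85 mm) begins 54 mm behind the grasp point. The pads swing forward as they close: fully open they stand 13 mm farther back than shut.
Start: joints at [76.547, 4.979, 10.078, 95.1, 0, 90], TCP at [0.128, 0.535, 0.231] pointing down, gripper open.
Joint ranges: [-179.16, 179.16], [-48.56, 103.87], [-65.8, 70.77], [-126.05, 130.52], [-82.76, 87.17], [-180, 180]. Speed limits (degrees/s): [127.2, 127.2, 147.25, 180, 180, 180].

## Interface

Orientations are given as [roll, pitch, yaw] about the fixed x, y, z axes, in that order (R = Rz(yaw) Ry(pitch) Rx(roll)).
In Python, from workcell import get_obs, camera, calibration, job_done, recognise, cut_out, mark_of, grasp_offset gives the robot as it stands.
- The arm moves only by the tool servo_tool, never from a script. Its argument "moves" is a list of rows, each a list of 3 entries, a list of its own where there are three numbers: the turn, a rotation vector about the tool's x, y, z in degrees, then the shift along the tool's x, y, z in m, then the opening in per cent of the stroke, from 0 (shut) to 100 (fully open). In form: [[[ax, ay, az], [x, y, z], claw], ...]. A call has 1 to 12 rows; each row shifts and turns the commanded pose from where the row before left it, along the tool's axes as they then stand; what a row does not reach is not made up. A row lasts 1/10 s, in which the tool goes at most 50 mm and 8.59 degrees, less where a joint would pass 70% of its speed; a pose out of reach is approached as far as the arm can. A call is refused whole if a number of a shift passes 0.05 or a number of a turn 8.59, either way. A call with a gripper value outside its range is refused whole. The fingers move at their own pace and stop on an object; "force" is the grip in N (left out, the last holds). Time passes only in rows, so rows that do not move let the fingers close. It gives the time, the measured TCP pose, the force, the opening and the grip force at its end, in the units of the state.
- get_obs(): the state, without advancing time (a new reading comes with each control period).
- camera(name): name is "scene" or "top" or "wrist"; returns (picture, depth): 400x640x3 uint8, red, green, blue; 400x640 float32, m along the optical axis (not along the pixel's ray), 0 where there is no reading.
- calibration(name): a dict with "camera_matrix" (3x3 intrinsics, pixels), "R" (3x3) and "t" (3): a world point X has camera coordinates R X + t. Camera axes: x right, y down, z forward; pixel columns grow to the right and rows downward; lengths in m; the calibration is good to about 2 mm. A picture is of the moment at which its call begins: read the wrist's pose just before it. calibration takes no time and is no camera call; for the wrist camera it gives the pose at the moment of the call.
- job_done(): hands the job in; it is judged then, once.
Trained networks look in the newest picture that a camera, given by its name, has taken for a name from the list of things; names that differ only in an ending like _2 or _b are one class to them, and where a whole thing is asked for, a point or a joint stands for the part that bears it (a point fixed in the world has none). Each returns a list of dicts, best first, with "score" (0 to 1); they miss things now and then, are a little off and sometimes report something else, mostly with a low value. They report only what shows in the picture. A call takes as long as a camera call. They do not tell look-alikes from the thing itself.
- recognise(name, camera): "xyz" ([x, y, z] in m, in the coordinates of the camera as it stood for that picture, good to about 4 mm: the middle of the surface that is visible of it).
- cut_out(name, camera): "mask" (400x640 bool, what is visible of it).
- mark_of(name, camera): "xyz" ([x, y, z] in m, in the coordinates of the camera as it stood for that picture, good to about 4 mm: a listed point, or the origin of a listed thing).
The state is a dict: "time": time; "q": joint angles; "qd": joint speeds; "joint_efforts": joint torques, N m; "ee_pos": TCP position; "tcp_rot": TCP orientation; "wrist_force": force on the tool from outside, world axes, zero at the start; "torque": the same for the moment, N m; "opening": finger opening in m; "grasp_force": force on a finger pad.
Only numpy, scipy, OpenCV 4.12 (cv2) and the standard library are available. Lean on these libraries where they do the work, as an engineer would, in place of code of your own. Each camera call takes 0.05 s, during which the arm holds its last target. There are 200 camera calls.

## Working session

There is one attempt and no reset: what is moved stays moved. The work goes in short steps, Python scripts to look and compute and a tool call to move; the robot and the scene stay as the last step left them, time stands still between calls to the robot, and variables do not carry over. Pictures are saved under pics/ and viewed, at most 14 in all, crops included, and the job is handed in when it is done.

Besides the shell and the picture viewer there is one more tool, called after "Call:" in YAML: its name, and indented under it one key for each argument. servo_tool: Moves the arm, as the interface text tells. Its arguments: {"type":"object","properties":{"moves":{"type":"array"},"force":{"type":"number"}},"required":["moves"]}

```bash
ls; mkdir -p pics; cat > h.py <<'E'
import numpy as np, cv2
from workcell import *
def grab(c):
    cal=calibration(c); p,d=camera(c); return p,d,cal
def world(cal,x): return cal["R"].T@(np.array(x)-cal["t"])
def cloud(d,cal,mask=None):
    K=cal["camera_matrix"]; v,u=np.nonzero((d>0) if mask is None else (d>0)&mask)
    z=d[v,u]; P=np.stack([(u-K[0,2])/K[0,0]*z,(v-K[1,2])/K[1,1]*z,z],1)
    return (P-cal["t"])@cal["R"],u,v
def proj(cal,X):
    x=cal["R"]@np.array(X)+cal["t"]; x=cal["camera_matrix"]@x; return x[:2]/x[2]
E
python3 - <<'E'
from h import *
np.set_printoptions(precision=3,suppress=True)
print(grasp_offset, get_obs())
for c in ("top","scene"):
    p,d,cal=grab(c); cv2.imwrite(f"pics/{c}0.png",p[:,:,::-1]); np.savez(f"{c}0.npz",p=p,d=d,**cal)
    print(c,-cal["R"].T@cal["t"])
    for n in ["big_tin","little_tin","bottle","carton","board","card","tray","calculator","mug","stapler"]:
        for r in mark_of(n,c)[:3]: print(n,round(r["score"],2),world(cal,r["xyz"]),proj(cal,world(cal,r["xyz"])))
E
```

```text
pics
0.0187 {'time': 0.0, 'q': array([76.547,  5.011, 10.036, 95.101,  0.001, 89.998]), 'qd': array([ 0.094, -0.079, -0.003,  0.063, -0.004, -0.041]), 'joint_efforts': array([ -0.001, -52.039,  46.481,   0.016,  -0.   ,  -0.   ]), 'ee_pos': array([0.128, 0.535, 0.231]), 'tcp_rot': array([-179.924,   -0.001,  166.549]), 'wrist_force': array([0.187, 0.083, 0.473]), 'torque': array([-0.017, -0.057, -0.001]), 'grasp_force': 0.0, 'opening': 0.08514943330632742}
top [ 0.518 -0.08   1.112]
big_tin 0.59 [ 0.569 -0.287  0.001] [396.884 208.158]
little_tin 0.84 [ 0.475 -0.432  0.003] [451.826 244.684]
little_tin 0.56 [ 0.447 -0.276  0.006] [392.865 254.608]
bottle 0.71 [ 0.45  -0.276  0.006] [392.776 253.302]
bottle 0.58 [ 0.509 -0.207  0.002] [366.657 230.523]
bottle 0.57 [ 0.572 -0.143  0.002] [342.49  206.138]
carton 0.94 [ 0.458 -0.132  0.004] [338.143 249.514]
board 0.98 [ 0.526  0.193 -0.001] [215.777 221.659]
board 0.67 [ 0.451 -0.277  0.01 ] [393.46  253.382]
card 0.74 [0.591 0.19  0.011] [216.668 196.984]
tray 0.84 [ 0.511 -0.208  0.002] [366.859 229.851]
calculator 0.87 [ 0.785 -0.00
[... 205 characters left out ...]
7.759]
big_tin 0.22 [ 0.775 -0.177  0.001] [323.955 266.502]
little_tin 0.6 [ 0.478 -0.429  0.   ] [162.035 238.744]
little_tin 0.52 [ 0.45  -0.279  0.006] [216.896 210.845]
bottle 0.89 [ 0.574 -0.422 -0.003] [179.986 260.498]
bottle 0.56 [ 0.571 -0.141 -0.002] [289.649 218.272]
carton 0.94 [ 0.461 -0.138  0.005] [268.73  196.021]
board 0.8 [ 0.528  0.194 -0.002] [383.13  173.363]
card 0.77 [0.587 0.194 0.009] [397.196 178.437]
tray 0.95 [ 0.508 -0.211 -0.003] [252.461 215.894]
calculator 0.72 [ 0.784  0.002 -0.003] [390.601 241.737]
calculator 0.55 [ 0.527  0.19  -0.005] [381.773 174.588]
mug 0.63 [ 0.775 -0.177 -0.001] [324.235 267.349]
stapler 0.76 [ 0.776  0.205 -0.003] [450.169 212.174]
```

View pics/top0.png

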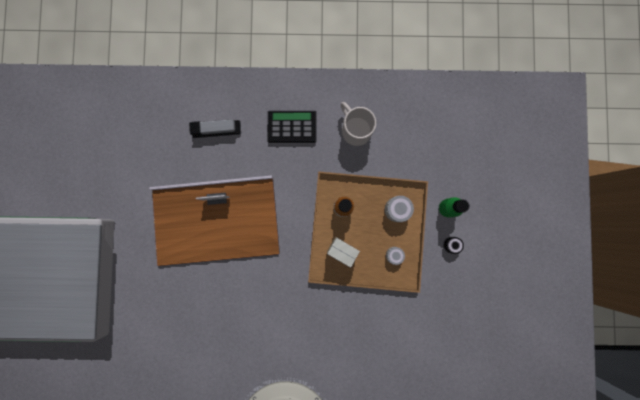

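View pics/scene0.png

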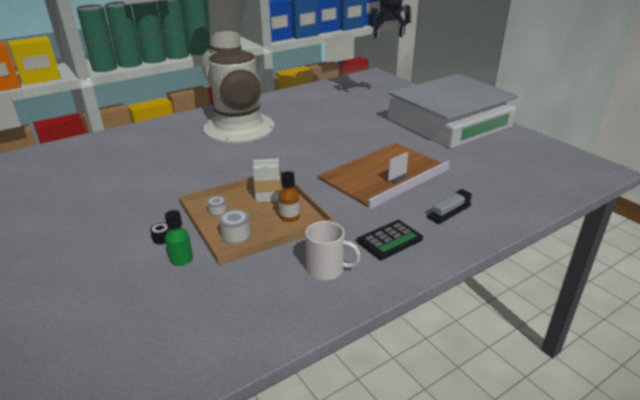

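The top view shows the amber bottle at (345,206), big tin (400,209), carton (343,252) and little tin (396,257) in the tray. The green and black look-alikes are outside it at (455,207) and (454,245). The board is at left (215,222), with the card at (212,198). Next I measure them from the depth.

```bash
cat > m.py <<'E'
from h import *
np.set_printoptions(precision=4,suppress=True)
f=np.load("top0.npz"); d=f["d"]; cal={k:f[k] for k in("camera_matrix","R","t")}
P,u,v=cloud(d,cal)
def near(c,r,z0,z1):
    m=(np.hypot(P[:,0]-c[0],P[:,1]-c[1])<r)&(P[:,2]>z0)&(P[:,2]<z1); return P[m]
for n,c,r,z in [("big",(.569,-.287),.055,(.045,.07)),("little",(.45,-.277),.04,(.025,.05)),("bottlecap",(.572,-.142),.05,(.11,.14)),("carton",(.46,-.135),.06,(.09,.12))]:
    Q=near(c,r,*z); (cx,cy),R=cv2.minEnclosingCircle(Q[:,:2].astype(np.float32)); print(n,len(Q),cx,cy,R,np.median(Q[:,2]), (Q.min(0)+Q.max(0))/2)
    if n=="carton": print(cv2.minAreaRect(Q[:,:2].astype(np.float32)))
Q=P[(np.abs(P[:,0]-.53)<.16)&(np.abs(P[:,1]-.19)<.2)]
B=Q[(Q[:,2]>.007)&(Q[:,2]<.018)]; print("board",cv2.minAreaRect(B[:,:2].astype(np.float32)),np.median(B[:,2]))
Rl=Q[(Q[:,2]>.021)&(Q[:,2]<.05)&(Q[:,0]>.6)]
def rect(Q):
    (c,s,a)=cv2.minAreaRect(Q[:,:2].astype(np.float32)); return c,s,a
print("rail",rect(Rl),len(Rl))
C=Q[(Q[:,2]>.055)&(Q[:,2]<.1)]; print("card",rect(C),len(C),np.median(C,0))
# tray floor/wall and box
T=P[(np.abs(P[:,0]-.51)<.18)&(np.abs(P[:,1]+.208)<.18)&(P[:,2]>.018)&(P[:,2]<.027)]; print("tray",rect(T))
X=P[(P[:,1]>.42)&(P[:,2]>.03)]; print("box",X.min(0),X.max(0))
E
python3 m.py
```

```text
big 556 0.5668233036994934 -0.28506994247436523 0.03361950069665909 0.0572694186224557 [ 0.5662 -0.2855  0.0547]
little 252 0.447100967168808 -0.2780414819717407 0.02230107970535755 0.03709212232677185 [ 0.4468 -0.2777  0.0341]
bottlecap 143 0.5694750547409058 -0.14185740053653717 0.01572921872138977 0.12475906833511087 [ 0.5691 -0.1415  0.1199]
carton 498 0.4581870436668396 -0.1402103304862976 0.0373176671564579 0.10484908727334726 [ 0.4577 -0.1404  0.1004]
((0.4573487639427185, -0.1402483582496643), (0.0641995221376419, 0.043914198875427246), 60.77419662475586)
board ((0.5194157361984253, 0.1909942924976349), (0.3102031648159027, 0.320385217666626), 6.479884147644043) 0.0124527159765748
rail ((0.6143279671669006, 0.20191647112369537), (0.03536565601825714, 0.31720662117004395), 6.428425312042236) 309
card ((0.5869155526161194, 0.1883145272731781), (0.003200913080945611, 0.0691637173295021), 6.571969032287598) 68 [0.5863 0.1865 0.0802]
tray ((0.508176326751709, -0.20923471450805664), (0.28855782747268677, 0.28881412744522095), 85.7542953491211)
box [0.2267 0.4409 0.03  ] [0.5312 0.7152 0.1141]
```

Call:
servo_tool:
  moves:
    - [[0,0,8.5],[0,0,0],100]
    - [[0,0,8.5],[0,0,0],100]
    - [[0,0,8.5],[0,0,0],100]
    - [[0,0,8.5],[0,0,0],100]
    - [[0,0,8.5],[0,0,0],100]
    - [[0,0,8.5],[0,0,0],100]
    - [[0,0,8.5],[0,0,0],100]
    - [[0,0,8.5],[0,0,0],100]
    - [[0,0,8.5],[0,0,0],100]
    - [[0,0,0],[-0.041,0.022,0],100]
    - [[0,0,0],[-0.041,0.022,0],100]
    - [[0,0,0],[-0.041,0.022,0],100]
  force: 40

```text
time: 2.3
ee_pos: [0.1943, 0.4106, 0.231]
tcp_rot: [180.0, 0.0, 90.1]
wrist_force: [1.1, 1.0, 0.1]
opening: 0.0854
grasp_force: 0.0
```

Call:
servo_tool:
  moves:
    - [[0,0,0],[-0.041,0.022,0],100]
    - [[0,0,0],[-0.041,0.022,0],100]
    - [[0,0,0],[-0.041,0.022,0],100]
    - [[0,0,0],[-0.041,0.022,0],100]
    - [[0,0,0],[-0.041,0.022,0],100]
    - [[0,0,0],[-0.041,0.022,0],100]
    - [[0,0,0],[-0.041,0.022,0],100]
    - [[0,0,0],[-0.041,0.022,0],100]
    - [[0,0,0],[-0.041,0.022,0],100]
    - [[0,0,0],[-0.041,0.022,0],100]
    - [[0,0,0],[0,0,0],100]
    - [[0,0,0],[0,0,0],100]

```text
time: 3.5
ee_pos: [0.4144, 0.0013, 0.2311]
tcp_rot: [-180.0, -0.0, 89.9]
wrist_force: [-0.2, 0.6, 0.1]
opening: 0.0854
grasp_force: 0.0
```

Call:
servo_tool:
  moves:
    - [[0,0,0],[-0.041,0.0218,0],100]
    - [[0,0,0],[-0.041,0.0218,0],100]
    - [[0,0,0],[-0.041,0.0218,0],100]
    - [[0,0,0],[-0.041,0.0218,0],100]
    - [[0,0,0],[-0.041,0.0218,0],100]
    - [[0,0,0],[-0.041,0.0218,0],100]
    - [[0,0,0],[-0.0404,0.0218,0],100]
    - [[0,0,0],[0,0,0.03],100]
    - [[0,0,0],[0,0,0.05],100]
    - [[0,0,0],[0,0,0.04],100]
    - [[0,0,0],[0,0,0.03],100]
    - [[0,0,0],[0,0,0],100]

```text
time: 4.7
ee_pos: [0.5655, -0.2811, 0.0767]
tcp_rot: [-179.6, -0.2, 90.2]
wrist_force: [-0.1, 0.4, -0.2]
opening: 0.0853
grasp_force: 0.0
```

```bash
python3 - <<'E'
from h import *
np.set_printoptions(precision=4,suppress=True)
print(get_obs()["ee_pos"])
p,d,cal=grab("wrist"); cv2.imwrite("pics/w1.png",p[:,:,::-1])
P,u,v=cloud(d,cal)
Q=P[(np.hypot(P[:,0]-.567,P[:,1]+.285)<.05)&(P[:,2]>.05)&(P[:,2]<.062)]
print(len(Q),cv2.minEnclosingCircle(Q[:,:2].astype(np.float32)))
E
```

```text
[ 0.5655 -0.2811  0.0767]
11715 ((0.5668350458145142, -0.2850995659828186), 0.03358455374836922)
```

View pics/w1.png

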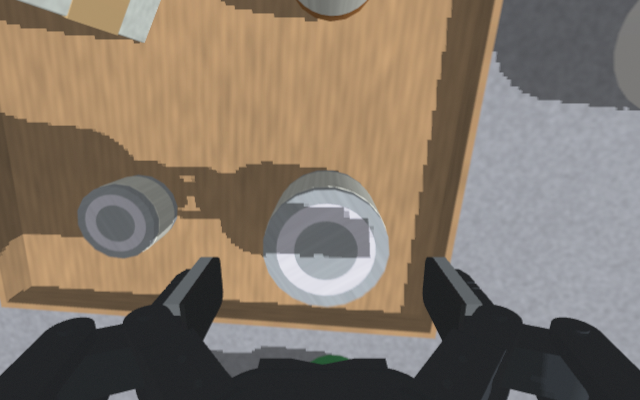

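The wrist view shows the big tin at (325,245) between the fingers, and its measured position agrees with the top view. Going down to grip it.

Call:
servo_tool:
  moves:
    - [[0,0,0],[0,0,0.03],100]
    - [[0,0,0],[0,0,0.03],100]
    - [[0,0,0],[0,0,0.01],100]
    - [[0,0,0],[0,0,0],100]
    - [[0,0,0],[0,0,0],100]
    - [[0,0,0],[0,0,0],0]
    - [[0,0,0],[0,0,0],0]
    - [[0,0,0],[0,0,0],0]
    - [[0,0,0],[0,0,0],0]
    - [[0,0,0],[0,0,0],0]
    - [[0,0,0],[0,0,0],0]
    - [[0,0,0],[0,0,0],0]
  force: 40

```text
time: 5.95
ee_pos: [0.5681, -0.2846, 0.0136]
tcp_rot: [179.9, 0.1, 90.0]
wrist_force: [-0.3, 1.1, 6.1]
opening: 0.0652
grasp_force: 43.9
```

Call:
servo_tool:
  moves:
    - [[0,0,0],[0,0,-0.02],0]
    - [[0,0,0],[0,0,-0.04],0]
    - [[0,0,0],[0,0,-0.05],0]
    - [[0,0,0],[0,0,-0.05],0]
    - [[0,0,0],[0,0,-0.03],0]
    - [[0,0,0],[0.02,-0.003,0],0]
    - [[0,0,0],[0.04,-0.006,0],0]
    - [[0,0,0],[0.04,-0.006,0],0]
    - [[0,0,0],[0.04,-0.006,0],0]
    - [[0,0,0],[0.04,-0.006,0],0]
    - [[0,0,0],[0.04,-0.006,0],0]
    - [[0,0,0],[0.04,-0.006,0],0]

```text
time: 7.15
ee_pos: [0.5275, -0.0227, 0.2022]
tcp_rot: [179.9, 0.0, 90.0]
wrist_force: [0.0, 0.2, -1.7]
opening: 0.0652
grasp_force: 45.4
```

Call:
servo_tool:
  moves:
    - [[0,0,0],[0.04,-0.006,0],0]
    - [[0,0,0],[0.04,-0.006,0],0]
    - [[0,0,0],[0.04,-0.006,0],0]
    - [[0,0,0],[0.04,-0.006,0],0]
    - [[0,0,0],[0.025,-0.004,0],0]
    - [[0,0,0],[0.0182,-0.0025,0],0]
    - [[0,0,0],[0,0,0],0]
    - [[0,0,0],[0,0,0],0]
    - [[0,0,0],[0,0,0.04],0]
    - [[0,0,0],[0,0,0.05],0]
    - [[0,0,0],[0,0,0.03],0]
    - [[0,0,0],[0,0,0],0]

```text
time: 8.35
ee_pos: [0.4951, 0.177, 0.0772]
tcp_rot: [-179.6, 0.1, 90.0]
wrist_force: [-0.7, 0.3, -2.1]
opening: 0.0651
grasp_force: 45.6
```

Call:
servo_tool:
  moves:
    - [[0,0,0],[0,0,0],0]
    - [[0,0,0],[0,0,0],0]

```text
time: 8.55
ee_pos: [0.4987, 0.179, 0.0839]
tcp_rot: [179.8, -0.1, 90.0]
wrist_force: [1.4, 0.7, -1.3]
opening: 0.065
grasp_force: 45.6
```

Call:
servo_tool:
  moves:
    - [[0,0,0],[0,0,0.03],0]
    - [[0,0,0],[0,0,0.015],0]
    - [[0,0,0],[0,0,0.008],0]
    - [[0,0,0],[0,0,0.004],0]
    - [[0,0,0],[0,0,0.002],0]
    - [[0,0,0],[0,0,0],0]
    - [[0,0,0],[0,0,0],0]
    - [[0,0,0],[0,0,0],0]

```text
time: 9.35
ee_pos: [0.4977, 0.1792, 0.0229]
tcp_rot: [180.0, -0.0, 90.1]
wrist_force: [0.5, 0.0, -2.0]
opening: 0.0647
grasp_force: 45.6
```

Call:
servo_tool:
  moves:
    - [[0,0,0],[0,0,0.001],0]
    - [[0,0,0],[0,0,0.0005],0]
    - [[0,0,0],[0,0,0],0]
    - [[0,0,0],[0,0,0],0]

```text
time: 9.75
ee_pos: [0.4976, 0.1791, 0.0215]
tcp_rot: [179.9, -0.0, 90.1]
wrist_force: [-2.2, 0.1, 6.5]
opening: 0.0651
grasp_force: 46.4
```

Call:
servo_tool:
  moves:
    - [[0,0,0],[0,0,0],85]
    - [[0,0,0],[0,0,0],100]
    - [[0,0,0],[0,0,0],100]
    - [[0,0,0],[0,0,0],100]
    - [[0,0,0],[0,0,0],100]
    - [[0,0,0],[0,0,-0.03],100]
    - [[0,0,0],[0,0,-0.05],100]
    - [[0,0,0],[0,0,-0.05],100]
    - [[0,0,0],[0,0,-0.05],100]
    - [[0,0,0],[-0.02,-0.0022,0],100]
    - [[0,0,0],[-0.04,-0.0044,0],100]
    - [[0,0,0],[-0.04,-0.0044,0],100]

```text
time: 10.95
ee_pos: [0.4863, 0.0784, 0.201]
tcp_rot: [180.0, -0.0, 90.1]
wrist_force: [1.0, -0.4, -0.2]
opening: 0.0854
grasp_force: 0.0
```

Call:
servo_tool:
  moves:
    - [[0,0,0],[-0.045,-0.005,0],80]
    - [[0,0,0],[-0.045,-0.005,0],80]
    - [[0,0,0],[-0.045,-0.005,0],80]
    - [[0,0,0],[-0.045,-0.005,0],80]
    - [[0,0,0],[-0.045,-0.005,0],80]
    - [[0,0,0],[-0.045,-0.005,0],80]
    - [[0,0,0],[-0.045,-0.005,0],80]
    - [[0,0,0],[-0.04,-0.0044,0],80]
    - [[0,0,0],[0,0,0],80]
    - [[0,0,0],[0,0,0],80]
    - [[0,0,0],[0,0,0],80]

```text
time: 12.05
ee_pos: [0.4474, -0.2754, 0.2008]
tcp_rot: [-180.0, -0.0, 90.1]
wrist_force: [0.4, 0.9, 0.5]
opening: 0.0681
grasp_force: 0.0
```

```bash
python3 - <<'E'
from h import *
np.set_printoptions(precision=4,suppress=True)
print(get_obs()["ee_pos"])
p,d,cal=grab("top"); cv2.imwrite("pics/t1.png",p[:,:,::-1])
P,u,v=cloud(d,cal)
for c,z in [((.4975,.178),(.056,.07)),((.447,-.278),(.03,.045))]:
    Q=P[(np.hypot(P[:,0]-c[0],P[:,1]-c[1])<.05)&(P[:,2]>z[0])&(P[:,2]<z[1])]
    if len(Q): print(len(Q),cv2.minEnclosingCircle(Q[:,:2].astype(np.float32)),np.median(Q[:,2]))
E
```

```text
[ 0.4474 -0.2754  0.2008]
570 ((0.49776896834373474, 0.1776578575372696), 0.03370537608861923) 0.0646768721903748
243 ((0.44692638516426086, -0.2780352234840393), 0.02214716002345085) 0.03716121831024583
```

Call:
servo_tool:
  moves:
    - [[0,0,0],[-0.0025,0,0.03],80]
    - [[0,0,0],[0,0,0.05],80]
    - [[0,0,0],[0,0,0.05],80]
    - [[0,0,0],[0,0,0.03],80]
    - [[0,0,0],[0,0,0.02],80]
    - [[0,0,0],[0,0,0.01],80]
    - [[0,0,0],[0,0,0],80]
    - [[0,0,0],[0,0,0],80]
    - [[0,0,0],[0,0,0],30]
    - [[0,0,0],[0,0,0],0]
    - [[0,0,0],[0,0,0],0]
    - [[0,0,0],[0,0,0],0]
  force: 30

```text
time: 13.3
ee_pos: [0.448, -0.2789, 0.0123]
tcp_rot: [179.9, 0.1, 90.0]
wrist_force: [-0.1, 1.8, 5.5]
opening: 0.043
grasp_force: 30.1
```

Call:
servo_tool:
  moves:
    - [[0,0,0],[0,0,0],0]
    - [[0,0,0],[0,0,0],0]
    - [[0,0,0],[0,0,0],0]
    - [[0,0,0],[0,0,0],0]

```text
time: 13.7
ee_pos: [0.4481, -0.2789, 0.0123]
tcp_rot: [179.9, 0.1, 90.0]
wrist_force: [-0.4, 1.2, 5.6]
opening: 0.0429
grasp_force: 30.1
```

Call:
servo_tool:
  moves:
    - [[0,0,0],[0,0,-0.02],0]
    - [[0,0,0],[0,0,-0.04],0]
    - [[0,0,0],[0,0,-0.05],0]
    - [[0,0,0],[0,0,-0.05],0]
    - [[0,0,0],[0,0,-0.03],0]
    - [[0,0,0],[0.02,0.0022,0],0]
    - [[0,0,0],[0.04,0.0044,0],0]
    - [[0,0,0],[0.04,0.0044,0],0]
    - [[0,0,0],[0.04,0.0044,0],0]
    - [[0,0,0],[0.04,0.0044,0],0]
    - [[0,0,0],[0.04,0.0044,0],0]
    - [[0,0,0],[0.04,0.0044,0],0]

```text
time: 14.9
ee_pos: [0.4757, -0.017, 0.2015]
tcp_rot: [179.9, 0.0, 90.0]
wrist_force: [1.2, -1.0, -1.5]
opening: 0.0428
grasp_force: 31.0
```

Call:
servo_tool:
  moves:
    - [[0,0,0],[0.04,0.0044,0],0]
    - [[0,0,0],[0.04,0.0044,0],0]
    - [[0,0,0],[0.04,0.0044,0],0]
    - [[0,0,0],[0.04,0.0044,0],0]
    - [[0,0,0],[0.025,0.0027,0],0]
    - [[0,0,0],[0.0107,0.001,0],0]
    - [[0,0,0],[0,0,0.03],0]
    - [[0,0,0],[0,0,0.04],0]
    - [[0,0,0],[0,0,0.03],0]
    - [[0,0,0],[0,0,0.01],0]
    - [[0,0,0],[0,0,0],0]
    - [[0,0,0],[0,0,0],0]

```text
time: 16.1
ee_pos: [0.4976, 0.1771, 0.0926]
tcp_rot: [179.9, -0.0, 90.0]
wrist_force: [-0.1, -0.5, -0.9]
opening: 0.0429
grasp_force: 31.0
```

Call:
servo_tool:
  moves:
    - [[0,0,0],[0,0,0],0]
    - [[0,0,0],[0,0,0],0]
    - [[0,0,0],[0,0,0],0]

```text
time: 16.4
ee_pos: [0.4973, 0.1773, 0.0917]
tcp_rot: [179.9, -0.0, 90.0]
wrist_force: [-0.4, -1.0, -1.9]
opening: 0.0433
grasp_force: 31.0
```

Call:
servo_tool:
  moves:
    - [[0,0,0],[0,0,0.01],0]
    - [[0,0,0],[0,0,0.006],0]
    - [[0,0,0],[0,0,0.002],0]
    - [[0,0,0],[0,0,0.001],0]
    - [[0,0,0],[0,0,0],0]
    - [[0,0,0],[0,0,0],0]

```text
time: 17.0
ee_pos: [0.4965, 0.1771, 0.0724]
tcp_rot: [-180.0, 0.0, 90.0]
wrist_force: [-4.4, -1.8, 8.6]
opening: 0.0426
grasp_force: 31.8
```

Call:
servo_tool:
  moves:
    - [[0,0,0],[0,0,0],65]
    - [[0,0,0],[0,0,0],75]
    - [[0,0,0],[0,0,0],75]
    - [[0,0,0],[0,0,0],75]
    - [[0,0,0],[0,0,-0.03],75]
    - [[0,0,0],[0,0,-0.05],75]
    - [[0,0,0],[0,0,-0.05],75]
    - [[0,0,0],[-0.02,0.0046,0],75]
    - [[0,0,0],[-0.04,0.0092,0],75]
    - [[0,0,0],[-0.04,0.0092,0],75]
    - [[0,0,0],[-0.04,0.0092,0],75]
    - [[0,0,0],[-0.04,0.0092,0],75]

```text
time: 18.2
ee_pos: [0.5386, -0.0043, 0.2018]
tcp_rot: [180.0, 0.0, 90.1]
wrist_force: [0.4, -0.3, 0.2]
opening: 0.0644
grasp_force: 0.0
```

Call:
servo_tool:
  moves:
    - [[0,0,0],[-0.04,0.0092,0],75]
    - [[0,0,0],[-0.04,0.0092,0],75]
    - [[0,0,0],[-0.04,0.0092,0],75]
    - [[0,0,0],[-0.0188,0.0035,0],75]
    - [[0,0,0],[0,0,0],75]
    - [[0,0,0],[0,0,0],75]
    - [[0,0,0],[0,0,0],75]

```text
time: 18.9
ee_pos: [0.5695, -0.1406, 0.2018]
tcp_rot: [-180.0, -0.0, 90.1]
wrist_force: [-0.6, -0.3, -0.0]
opening: 0.064
grasp_force: 0.0
```

```bash
python3 - <<'E'
from h import *
np.set_printoptions(precision=4,suppress=True)
print(get_obs()["ee_pos"])
p,d,cal=grab("top"); cv2.imwrite("pics/t2.png",p[150:300,140:300,::-1].repeat(4,0).repeat(4,1))
P,u,v=cloud(d,cal)
for c,z in [((.4975,.178),(.056,.07)),((.4975,.178),(.088,.105))]:
    Q=P[(np.hypot(P[:,0]-c[0],P[:,1]-c[1])<.05)&(P[:,2]>z[0])&(P[:,2]<z[1])]
    if len(Q): print(len(Q),cv2.minEnclosingCircle(Q[:,:2].astype(np.float32)),np.median(Q[:,2]))
p,d,cal=grab("wrist")
P,u,v=cloud(d,cal)
Q=P[(np.hypot(P[:,0]-.5695,P[:,1]+.142)<.04)&(P[:,2]>.115)&(P[:,2]<.135)]
if len(Q): print("cap",len(Q),cv2.minEnclosingCircle(Q[:,:2].astype(np.float32)),np.median(Q[:,2]))
E
```

```text
[ 0.5695 -0.1406  0.2018]
267 ((0.4974669814109802, 0.17757855355739594), 0.033527687191963196) 0.06437493892116701
275 ((0.4958763122558594, 0.1769685596227646), 0.022356456145644188) 0.09656223717507924
cap 1694 ((0.5694772601127625, -0.14172188937664032), 0.016175247728824615) 0.12362691335083237
```

Call:
servo_tool:
  moves:
    - [[0,0,0],[-0.001,0,0.03],75]
    - [[0,0,0],[0,0,0.04],75]
    - [[0,0,0],[0,0,0.03],75]
    - [[0,0,0],[0,0,0.014],75]
    - [[0,0,0],[0,0,0],75]
    - [[0,0,0],[0,0,0],75]
    - [[0,0,0],[0,0,0],30]
    - [[0,0,0],[0,0,0],10]
    - [[0,0,0],[0,0,0],0]
    - [[0,0,0],[0,0,0],0]
    - [[0,0,0],[0,0,0],0]
    - [[0,0,0],[0,0,0],0]
  force: 40

```text
time: 20.2
ee_pos: [0.5703, -0.1427, 0.0894]
tcp_rot: [179.9, 0.0, 90.0]
wrist_force: [-1.0, 0.4, 6.2]
opening: 0.0308
grasp_force: 39.2
```

Call:
servo_tool:
  moves:
    - [[0,0,0],[0,0,0],0]
    - [[0,0,0],[0,0,0],0]
    - [[0,0,0],[0,0,0],0]

```text
time: 20.5
ee_pos: [0.5702, -0.1427, 0.0894]
tcp_rot: [179.9, 0.0, 90.0]
wrist_force: [-0.9, -0.0, 6.0]
opening: 0.0311
grasp_force: 39.2
```

Call:
servo_tool:
  moves:
    - [[0,0,0],[0,0,-0.02],0]
    - [[0,0,0],[0,0,-0.04],0]
    - [[0,0,0],[0,0,-0.04],0]
    - [[0,0,0],[0,0,-0.03],0]
    - [[0,0,0],[0,0,-0.02],0]
    - [[0,0,0],[0.02,-0.004,0],0]
    - [[0,0,0],[0.035,-0.007,0],0]
    - [[0,0,0],[0.035,-0.007,0],0]
    - [[0,0,0],[0.035,-0.007,0],0]
    - [[0,0,0],[0.035,-0.007,0],0]
    - [[0,0,0],[0.035,-0.007,0],0]
    - [[0,0,0],[0.035,-0.007,0],0]

```text
time: 21.7
ee_pos: [0.5229, 0.0887, 0.238]
tcp_rot: [180.0, -0.0, 90.0]
wrist_force: [1.0, -0.3, -2.3]
opening: 0.031
grasp_force: 40.6
```

Call:
servo_tool:
  moves:
    - [[0,0,0],[0.035,-0.007,0],0]
    - [[0,0,0],[0.035,-0.007,0],0]
    - [[0,0,0],[0.035,-0.007,0],0]
    - [[0,0,0],[0.035,-0.0075,0],0]
    - [[0,0,0],[0.025,-0.0055,0],0]
    - [[0,0,0],[0.013,-0.003,0],0]
    - [[0,0,0],[0,0,0],0]
    - [[0,0,0],[0,0,0.03],0]
    - [[0,0,0],[0,0,0.04],0]
    - [[0,0,0],[0,0,0.03],0]
    - [[0,0,0],[0,0,0.02],0]
    - [[0,0,0],[0,0,0],0]

```text
time: 22.9
ee_pos: [0.4852, 0.2635, 0.1148]
tcp_rot: [-179.8, 0.2, 90.0]
wrist_force: [-0.9, 0.0, -2.0]
opening: 0.0308
grasp_force: 40.4
```

Call:
servo_tool:
  moves:
    - [[0,0,0],[0,0,0],0]
    - [[0,0,0],[0,0,0],0]
    - [[0,0,0],[0,0,0],0]

```text
time: 23.2
ee_pos: [0.487, 0.2655, 0.1194]
tcp_rot: [179.9, -0.1, 90.0]
wrist_force: [-0.5, -0.1, -2.3]
opening: 0.0309
grasp_force: 40.4
```

Call:
servo_tool:
  moves:
    - [[0,0,0],[0,0,0.01],0]
    - [[0,0,0],[0,0,0.007],0]
    - [[0,0,0],[0,0,0.003],0]
    - [[0,0,0],[0,0,0.0015],0]
    - [[0,0,0],[0,0,0],0]
    - [[0,0,0],[0,0,0],0]

```text
time: 23.8
ee_pos: [0.486, 0.2655, 0.0974]
tcp_rot: [180.0, -0.0, 90.1]
wrist_force: [-4.9, -1.8, 9.4]
opening: 0.031
grasp_force: 42.0
```

Call:
servo_tool:
  moves:
    - [[0,0,0],[0,0,0],50]
    - [[0,0,0],[0,0,0],65]
    - [[0,0,0],[0,0,0],65]
    - [[0,0,0],[0,0,0],65]
    - [[0,0,0],[0,0,-0.03],65]
    - [[0,0,0],[0,0,-0.05],65]
    - [[0,0,0],[0,0,-0.05],65]
    - [[0,0,0],[-0.02,-0.0014,0],85]
    - [[0,0,0],[-0.04,-0.0028,0],85]
    - [[0,0,0],[-0.04,-0.0028,0],85]
    - [[0,0,0],[-0.04,-0.0028,0],85]
    - [[0,0,0],[-0.04,-0.0028,0],85]

```text
time: 25.0
ee_pos: [0.4735, 0.084, 0.2262]
tcp_rot: [180.0, 0.0, 90.1]
wrist_force: [0.7, 0.7, -0.0]
opening: 0.0728
grasp_force: 0.0
```

Call:
servo_tool:
  moves:
    - [[0,0,0],[-0.04,-0.0028,0],85]
    - [[0,0,0],[-0.04,-0.0028,0],85]
    - [[0,0,0],[-0.04,-0.0028,0],85]
    - [[0,0,0],[-0.04,-0.0028,0],85]
    - [[0,0,0],[-0.04,-0.0028,0],85]
    - [[0,0,0],[-0.0257,-0.0025,0],85]
    - [[0,0,7.3],[0,0,0],85]
    - [[0,0,7.3],[0,0,0],85]
    - [[0,0,7.3],[0,0,0],85]
    - [[0,0,7.3],[0,0,0],85]
    - [[0,0,0],[0,0,0],85]
    - [[0,0,0],[0,0,0],85]

```text
time: 26.2
ee_pos: [0.4575, -0.1403, 0.2262]
tcp_rot: [-180.0, 0.0, 61.1]
wrist_force: [-0.4, -0.7, 0.1]
opening: 0.0724
grasp_force: 0.0
```

```bash
python3 - <<'E'
from h import *
np.set_printoptions(precision=4,suppress=True)
o=get_obs();print(o["ee_pos"],o["tcp_rot"])
p,d,cal=grab("top")
P,u,v=cloud(d,cal)
for c,z in [((.4975,.178),(.056,.07)),((.4975,.178),(.088,.105)),((.487,.267),(.12,.14))]:
    Q=P[(np.hypot(P[:,0]-c[0],P[:,1]-c[1])<.05)&(P[:,2]>z[0])&(P[:,2]<z[1])]
    if len(Q): print(len(Q),cv2.minEnclosingCircle(Q[:,:2].astype(np.float32)),np.median(Q[:,2]))
p,d,cal=grab("wrist")
P,u,v=cloud(d,cal)
Q=P[(np.hypot(P[:,0]-.457,P[:,1]+.14)<.05)&(P[:,2]>.098)&(P[:,2]<.11)]
if len(Q): print("carton",len(Q),cv2.minAreaRect(Q[:,:2].astype(np.float32)),np.median(Q[:,2]))
E
```

```text
[ 0.4575 -0.1403  0.2262] [-179.9968    0.001    61.0581]
264 ((0.4970983862876892, 0.17774993181228638), 0.033724065870046616) 0.06460772128647936
276 ((0.4957447648048401, 0.17789196968078613), 0.022866159677505493) 0.09663745272394825
161 ((0.4853300452232361, 0.265460342168808), 0.01580566167831421) 0.1321201272328379
carton 4237 ((0.457017183303833, -0.13959604501724243), (0.06415301561355591, 0.044039592146873474), 60.711341857910156) 0.10373530345335906
```

Call:
servo_tool:
  moves:
    - [[0,0,0],[0,0,0.03],85]
    - [[0,0,0],[0,0,0.05],85]
    - [[0,0,0],[0,0,0.05],85]
    - [[0,0,0],[0,0,0.03],85]
    - [[0,0,0],[0,0,0.016],85]
    - [[0,0,0],[0,0,0],85]
    - [[0,0,0],[0,0,0],85]
    - [[0,0,0],[0,0,0],40]
    - [[0,0,0],[0,0,0],20]
    - [[0,0,0],[0,0,0],0]
    - [[0,0,0],[0,0,0],0]
    - [[0,0,0],[0,0,0],0]
  force: 40

```text
time: 27.5
ee_pos: [0.4582, -0.1406, 0.0517]
tcp_rot: [179.9, -0.0, 60.9]
wrist_force: [-0.5, 0.7, 6.6]
opening: 0.0437
grasp_force: 37.3
```

Call:
servo_tool:
  moves:
    - [[0,0,0],[0,0,0],0]
    - [[0,0,0],[0,0,0],0]
    - [[0,0,0],[0,0,0],0]

```text
time: 27.8
ee_pos: [0.4583, -0.1405, 0.0517]
tcp_rot: [179.9, -0.0, 60.9]
wrist_force: [-1.9, 0.2, 6.5]
opening: 0.0439
grasp_force: 37.3
```

Call:
servo_tool:
  moves:
    - [[0,0,0],[0,0,-0.02],0]
    - [[0,0,0],[0,0,-0.04],0]
    - [[0,0,0],[0,0,-0.04],0]
    - [[0,0,0],[0,0,-0.02],0]
    - [[0,0,-6],[0,0,0],0]
    - [[0,0,-6],[0,0,0],0]
    - [[0,0,-6],[0,0,0],0]
    - [[0,0,-6],[0,0,0],0]
    - [[0,0,-6],[0,0,0],0]
    - [[0,0,-5.7],[0,0,0],0]
    - [[0,0,0],[0.02,0.0068,0],0]
    - [[0,0,0],[0.04,0.0135,0],0]

```text
time: 29.0
ee_pos: [0.4708, -0.0793, 0.1704]
tcp_rot: [180.0, 0.0, 96.4]
wrist_force: [1.5, 1.1, -1.6]
opening: 0.0435
grasp_force: 37.6
```

Call:
servo_tool:
  moves:
    - [[0,0,0],[0.04,0.0135,0],0]
    - [[0,0,0],[0.04,0.0135,0],0]
    - [[0,0,0],[0.04,0.0135,0],0]
    - [[0,0,0],[0.03,0.0101,0],0]
    - [[0,0,0],[0.0118,0.004,0],0]
    - [[0,0,0],[0,0,0],0]
    - [[0,0,0],[0,0,0],0]
    - [[0,0,0],[0,0,0.03],0]
    - [[0,0,0],[0,0,0.04],0]
    - [[0,0,0],[0,0,0.02],0]
    - [[0,0,0],[0,0,0],0]
    - [[0,0,0],[0,0,0],0]

```text
time: 30.2
ee_pos: [0.5067, 0.0876, 0.0812]
tcp_rot: [180.0, 0.0, 96.5]
wrist_force: [-0.2, -0.3, -1.5]
opening: 0.0437
grasp_force: 37.7
```

Call:
servo_tool:
  moves:
    - [[0,0,0],[0,0,0],0]
    - [[0,0,0],[0,0,0],0]

```text
time: 30.4
ee_pos: [0.5075, 0.0884, 0.082]
tcp_rot: [179.9, -0.0, 96.5]
wrist_force: [-0.6, 0.8, -1.4]
opening: 0.044
grasp_force: 37.7
```

Call:
servo_tool:
  moves:
    - [[0,0,0],[0,0,0.01],0]
    - [[0,0,0],[0,0,0.008],0]
    - [[0,0,0],[0,0,0.003],0]
    - [[0,0,0],[0,0,0.0015],0]
    - [[0,0,0],[0,0,0],0]
    - [[0,0,0],[0,0,0],0]

```text
time: 31.0
ee_pos: [0.5062, 0.0885, 0.0596]
tcp_rot: [180.0, 0.0, 96.6]
wrist_force: [-9.8, -2.3, 19.7]
opening: 0.0432
grasp_force: 40.0
```

Call:
servo_tool:
  moves:
    - [[0,0,0],[0,0,-0.001],0]
    - [[0,0,0],[0,0,0],65]
    - [[0,0,0],[0,0,0],80]
    - [[0,0,0],[0,0,0],80]
    - [[0,0,0],[0,0,0],80]
    - [[0,0,0],[0,0,-0.03],80]
    - [[0,0,0],[0,0,-0.05],80]
    - [[0,0,0],[0,0,-0.05],80]
    - [[0,0,0],[0,0,-0.04],80]
    - [[0,0,0],[-0.03,-0.02,0],80]
    - [[0,0,0],[-0.04,-0.02,0],80]
    - [[0,0,0],[-0.04,-0.02,0],80]

```text
time: 32.2
ee_pos: [0.4591, -0.0284, 0.2289]
tcp_rot: [180.0, 0.0, 96.6]
wrist_force: [0.5, 0.2, 0.3]
opening: 0.0679
grasp_force: 0.0
```

```bash
python3 - <<'E'
from h import *
np.set_printoptions(precision=4,suppress=True)
p,d,cal=grab("top"); cv2.imwrite("pics/t3.png",p[140:300,140:300,::-1].repeat(3,0).repeat(3,1))
P,u,v=cloud(d,cal)
C=np.array([.5869,.1883]); a=np.radians(6.5); M=np.array([[np.cos(a),np.sin(a)],[-np.sin(a),np.cos(a)]])
for n,c,z in [("big",(.4975,.178),(.056,.07)),("little",(.4975,.178),(.088,.105)),("bottle",(.487,.267),(.12,.14)),("carton",(.507,.088),(.105,.12))]:
    Q=P[(np.hypot(P[:,0]-c[0],P[:,1]-c[1])<.05)&(P[:,2]>z[0])&(P[:,2]<z[1])]
    X=Q[:,:2].astype(np.float32)
    r=cv2.minAreaRect(X) if n=="carton" else cv2.minEnclosingCircle(X)
    print(n,len(Q),r,np.median(Q[:,2]),"card frame",M@(np.array(r[0])-C))
s,_,_=grab("scene"); cv2.imwrite("pics/s3.png",s[100:300,200:520,::-1].repeat(2,0).repeat(2,1))
E
```

```text
big 181 ((0.4975431561470032, 0.1776224821805954), 0.033328164368867874) 0.06449461910386894 card frame [-0.09   -0.0005]
little 275 ((0.49583831429481506, 0.17674702405929565), 0.022521160542964935) 0.09669102661993852 card frame [-0.0918 -0.0012]
bottle 161 ((0.4848647713661194, 0.2654559910297394), 0.016212988644838333) 0.13217866133774506 card frame [-0.0926  0.0882]
carton 271 ((0.5124418139457703, 0.08885282278060913), (0.03008193150162697, 0.06460312008857727), 6.653586387634277) 0.11259693696911238 card frame [-0.0852 -0.0904]
```

View pics/s3.png

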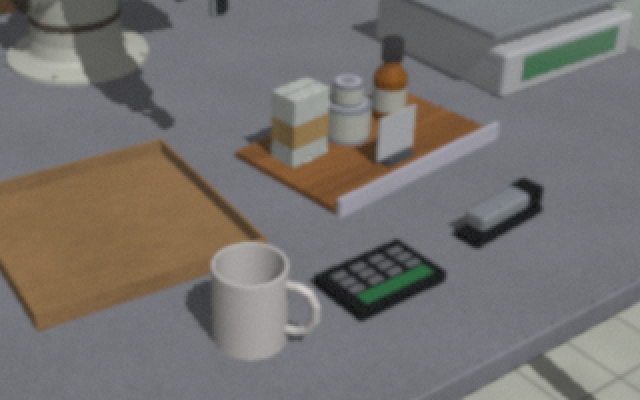

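The scene view shows the carton (300,122), the stacked tins (348,110) and the bottle (390,80) all upright in a row, with the bystanders undisturbed. Everything measured is well inside tolerance.

```bash
python3 -c "
from workcell import *
print(job_done())"
```

```text
the job is handed in; nothing more can be done
None
```

The display is set out and handed in at about 32 s of the 128 s allowed: the last measurements put all four goods upright and within tolerance, though the carton's centre is less certain because its top was only partly visible, and no verdict came back.

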